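# Butt the tube to its flange and clamp it through the guard window

### The job

In the tacking jig, push the square tube lengthwise along its guides with your fingertips until its end butts tight against the upright flange plate. Then reach down through the hand window of the spatter guard and press the grip of the toggle clamp's handle down until the clamp is fully shut and its pad holds the tube there, and withdraw. Never touch the guard or its window frame, only push the tube, never lift it, work the clamp by its grip alone, and leave the things lying round the jig where they are.

Things in the scene. Friction and masses are not known exactly. Their poses are not given: they have to be found in the camera images.
- jig: The welding jig: steel base plate 360 (x) x 320 (y) x 16 mm fixed on the bench, all else of the jig stands on it. Origin: centre of the plate's underside; +x away from the operator's side (guard on the -x half, tube on the +x half), +y along the tube towards the flange. The toggle clamp stands at y = 0 between guard and tube. The plate behind the tube's tail (-y) is bare.
- guides (a point): Middle of the tube's bed, at the height of the tube's underside (jig frame 0.115, -0.022, 0.024). Two guide stations at jig y = -0.055 and 0.010, each 18 mm long, hold the tube: a rest below, and on either side an upright 10 mm thick with 1.5 mm play, topping out 18 mm above this point.
- flange: The upright flange plate, fixed to the jig, 80 (x) x 8 (y) x 70 mm (z), facing the front end of the tube. Origin at the middle of the face towards the tube; axes as the jig's.
- flange_face (a point): Point on the flange's face where the middle of the tube's front end must come (jig frame 0.115, 0.070, 0.039).
- tube: Loose square steel tube, 30 x 30 mm, 3 mm wall, 160 mm long along its own y, open ends, about 0.4 kg, resting in the jig's guides. Origin at the centre of its underside; +y is towards the flange; axes parallel to the jig's. It starts 12 to 36 mm short of the flange and slides along y with a few newtons.
- tube_front (a point): Centre of the tube's front end (towards the flange).
- tube_tail (a point): Centre of the tube's other end, 160 mm back, the end to push on.
- guard: Spatter guard, fixed to the jig: sloping amber pane, 180 mm wide (y), rising away from the operator at 0.26 rad, with a steel-edged hand window; closed apron and side cheeks below, open only at the far side. Origin: centre of the window in mid pane (jig frame -0.078, 0, 0.142); x up the slope, z square out of the pane. Pane from x = -0.090 to 0.086, 4 mm thick; outer rails 10 mm thick.
- window (a point): Centre of the hand window, the same point as the guard's origin, with its axes. The clear opening is 120 mm along x (slope) by 116 mm along y; round it a steel edging 10 mm wide and 8 mm thick (4 mm above and below mid pane).
- handle (a joint): Angle of the toggle clamp's handle in rad: 0 = fully raised (open), 0.73 = pressed right down on its stop (shut, just past dead centre). It starts between 0 and 0.2 and stays where it is left: stiff hinge, about 3 N at the grip, up to 5 N near the end as the rubber pad is squeezed on the tube. Pressing turns the grip about the pivot, down and a little towards the operator.
- pivot (a point): The handle's hinge axis, which runs along the jig's y (jig frame -0.010, 0, 0.086). The handle points from it towards the operator (-x) and up; grip elevation above level = 0.87 rad minus the joint value.
- grip: The handle's black rubber grip, 60 mm long (its own x), 22 mm wide (y), 14 mm thick (z), on a narrow steel bar. Origin at its centre, 76 mm from the pivot; +x points to the pivot, z square to its upper face. While raised it stands up into the hand window, its tip up to 30 mm above the pane; when shut its upper face lies about 36 mm below the pane.
- grip_top (a point): Middle of the grip's upper face, the place to press; 76 mm along the handle from the pivot and 7 mm above the handle's centre line.
- pad: The clamp's round rubber pad, 18 mm across, on the end of the hold-down arm; it comes down on the tube's upper face as the handle is pressed and gives about 3 mm. Origin at the centre of its foot.
- clamp_bar: The clamp's hold-down arm with the pad at its far end: two flat steel bars 75 mm long, reaching out over the tube at jig y = 0, up to 0.13 above the bench when open. Origin on its hinge (jig frame 0.040, 0, 0.068). It is moved by the handle.
- offcut: Bystander: loose 90 mm offcut of the same 30 x 30 tube, on the bench at the jig's -y side. Origin at the centre of its underside.
- brush: Bystander: hand brush about 220 mm long on the bench at the jig's -y side; origin under its middle.
- spray: Bystander: upright spray can, 60 mm across, 170 mm tall, on the bench at the jig's +y side; origin at the centre of its base.
- hammer: Bystander: hammer about 260 mm long lying on the bench at the jig's +y side; origin under its middle.
There are look-alikes about, which are no part of the job. Leave any orange or yellow look-alike of the tube alone.

How it is judged (in metres and radians):
On the way, in this order (a step that is already met when the one before it is completed fails the run):
1. the tube has been pushed up against the flange, gap under 2.5 mm, at rest, the clamp still open (y of tube_front in the frame of flange_face above -0.0025 m and linear speed of tube below 0.02 m/s and value of joint handle below 0.4 rad), for 0.2 s.
2. the fingers press the handle's grip fully down (value of joint handle above 0.68 rad and contact force between the fingers and grip above 0.3 N).
At the end, for the whole second after the job is handed in: The handle is fully down (within 0.05 rad of its stop) and stays, the pad presses on the tube with more than 2 N, and the tube lies level in its guides, at rest, its front end within 2.5 mm of the flange (value of joint handle above 0.68 rad and velocity of joint handle below 0.05 rad/s and contact force between pad and tube above 2 N and linear speed of tube below 0.01 m/s and y of tube_front in the frame of flange_face above -0.0025 m and x of tube_front in the frame of flange_face between -0.004 and 0.004 m and z of tube in the frame of jig below 0.027 m and angle between tube's own z axis and vertical below 0.05 rad); the robot touches nothing.
It fails at once if the guard or its window frame is touched (contact force between any of the arm, the fingers and guard above 0.5 N).
It fails at once if the tube is lifted or tipped out of its guides (z of tube in the frame of jig above 0.032 m or angle between tube's own z axis and vertical above 0.12 rad).
It fails at once if the clamp's hold-down arm is pushed directly (contact force between any of the arm, the fingers and clamp_bar above 1 N).
It fails at once if a bystander is shifted by more than 15 mm (distance of any of offcut, brush, spray, hammer from where it was at the start of the episode above 0.015 m).
It also fails if it takes over 51 s, if anything falls off the work surface, if the arm or the gripper's body presses on something with over 40 N, if the wrist force passes 120 N, or if a joint passes its speed limit or range.

### The arm

A 6-joint arm with a two-finger parallel gripper is mounted at the origin on the work surface. World frame = base frame: x ahead of the robot, y to its left, z up, the work surface at z = 0. Lengths are in m, angles in degrees, forces in N, time in s.
With the tool pointing down it reaches from about 0.375 to 0.9 m from the base axis. Payload 3.1 kg.
Tool frame: the origin (TCP) lies midway between the tips of the shut fingers; the grasp point (between the pads) lies 19 mm behind it; z points along the fingers, y is the line along which they close (so a half turn about z gives the same grasp; the last joint's range is limited). The gripper opens to 87 mm and grips with 3 to 60 N. Pads are 19 mm wide; open, the fingers measure 117 mm over their backs; the gripper's body (75 mm by 190 mm) begins 51 mm behind the grasp point.
Start: joints at [-87.118, 30.224, 82.088, -0, 67.689, -10.227], TCP at [0.142, -0.609, 0.195] pointing down, gripper open.
Joint ranges: [-176.69, 176.69], [-43.24, 126.21], [12.49, 139.97], [-82, 262], [0, 151.66], [-163.58, 163.58]. Speed limits (degrees/s): [159.86, 159.86, 180, 180, 180, 180].

### API

Orientations are given as a 3x3 rotation matrix whose columns are the frame's x, y, z axes.
In Python, from rig import read_state, capture, camera_info, hand_in gives the robot as it stands.
- The arm moves only by the tool drive_tool, never from a script. Its argument "motion" is a list of rows, each a list of 2 entries, a list of its own where there are three numbers: the shift along the tool's x, y, z in mm, then the turn, a rotation vector about the tool's x, y, z in rad. A call has 1 to 5 rows; each row shifts and turns the commanded pose from where the row before left it, along the tool's axes as they then stand; what a row does not reach is not made up. A row lasts 1/10 s, in which the tool goes at most 50 mm and 8.59 degrees, less where a joint would pass 70% of its speed; a pose out of reach is approached as far as the arm can. A call is refused whole if a number of a shift passes 50 or a number of a turn 0.15, either way. A call with a gripper value outside its range is refused whole. "gripper" is the opening, from 0 (shut) to 1 (fully open), set as the call begins (left out, the last holds). The fingers move at their own pace and stop on an object; the grip force is fixed at half the most. Time passes only in rows, so rows that do not move let the fingers close. It gives the time, the measured TCP pose, the force, the opening and the grip force at its end, in the units of the state.
- read_state(): the state, without advancing time (a new reading comes with each control period).
- capture(name): name is "side" or "top" or "wrist"; returns the picture (480x640x3 uint8, red, green, blue); there is no depth.
- camera_info(name): a dict with "fovy" (degrees; the focal length in pixels is half the picture's height over the tangent of half this angle, whatever the lens; pixels are square), "cx", "cy" (the principal point, pixels), "k1" (the pictures are not rectified: a ray, as slopes to the right and down, at radius r is drawn at 1 + k1 r^2 times it, then the intrinsics apply), "xyz" and "orientation" of the camera in the world; the wrist camera has in their place "T_tool_cam" (4x4, takes a point from camera to tool coordinates, whose origin is the TCP and whose axes are the flange's). Camera axes: x right, y down, z forward; pixel columns grow to the right and rows downward; lengths in m; the calibration is good to about 2 mm. A picture is of the moment at which its call begins: read the wrist's pose just before it. camera_info takes no time and is no camera call.
- hand_in(): hands the job in; it is judged then, once.
The state is a dict: "time_s": time; "joint_positions": joint angles; "qvel": joint speeds; "tau": joint torques, N m; "position": TCP position; "tcp_rot": TCP orientation; "force": force on the tool from outside, world axes, zero at the start; "moment": the same for the moment, N m; "opening": opening from 0.0 (shut) to 1.0 (fully open); "grasp_force": force on a finger pad.
Only numpy, scipy, OpenCV 4.12 (cv2) and the standard library are available. Lean on these libraries where they do the work, as an engineer would, in place of code of your own. Each camera call takes 0.05 s, during which the arm holds its last target. There are 200 camera calls.

## Working session

There is one attempt and no reset: what is moved stays moved. The work goes in short steps, Python scripts to look and compute and a tool call to move; the robot and the scene stay as the last step left them, time stands still between calls to the robot, and variables do not carry over. Pictures are saved under pics/ and viewed, at most 10 in all, crops included, and the job is handed in when it is done.

Besides the shell and the picture viewer there is one more tool, called after ">>>" in YAML: its name, and indented under it one key for each argument. drive_tool: Moves the arm, as the interface text tells. Its arguments: {"type":"object","properties":{"motion":{"type":"array","items":{"type":"array"}},"gripper":{"type":"number"}},"required":["motion"]}

```bash
ls; mkdir -p pics; python3 - <<'E'
from rig import *
import cv2,numpy as np
s=read_state();print(s['time_s'],s['position'],np.round(s['tcp_rot'],3),s['opening'])
for n in('side','top'):
    print(n,camera_info(n)); cv2.imwrite(f'pics/{n}0.png',capture(n)[:,:,::-1])
print(camera_info('wrist'))
E
```

```text
pics
0.0 [ 0.1417526  -0.60792992  0.19449053] [[ 0.974  0.227 -0.   ]
 [ 0.227 -0.974  0.002]
 [ 0.    -0.002 -1.   ]] 1.0003517437850087
side {'fovy': 54.476048287411366, 'cx': 315.122996030762, 'cy': 239.31843846444806, 'k1': -0.08023653186733404, 'xyz': array([ 0.36628826, -0.88106488,  0.69911046]), 'orientation': array([[ 0.98459616, -0.07388704,  0.15846486],
       [-0.17302862, -0.54202171,  0.82235854],
       [ 0.02512976, -0.83711001, -0.54645707]])}
top {'fovy': 43.71476938902491, 'cx': 331.5519935713006, 'cy': 239.371554289057, 'k1': -0.0706165788978611, 'xyz': array([0.33991573, 0.03416339, 1.58232621]), 'orientation': array([[-0.00647616, -0.99277424,  0.11982221],
       [-0.99997631,  0.00614997, -0.00309187],
       [ 0.00233263, -0.11983939, -0.99279055]])}
{'fovy': 66.20309378648406, 'cx': 315.9543267354882, 'cy': 242.75512477265985, 'k1': -0.007281423405593608, 'T_tool_cam': array([[ 7.30718252e-04, -9.66548854e-01, -2.56481537e-01,
         6.95514758e-02],
       [ 9.99999722e-01,  7.44065151e-04,  4.50041351e-05,
         2.31919660e-04],
       [ 1.47340278e-04, -2.56481499e-01,  9.66549129e-01,
        -1.88911379e-01],
       [ 0.00000000e+00,  0.00000000e+00,  0.00000000e+00,
         1.00000000e+00]])}
```

View pics/top0.png

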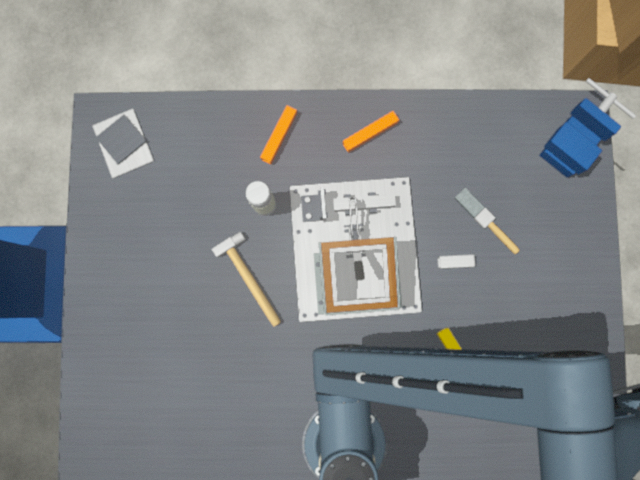

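View pics/side0.png

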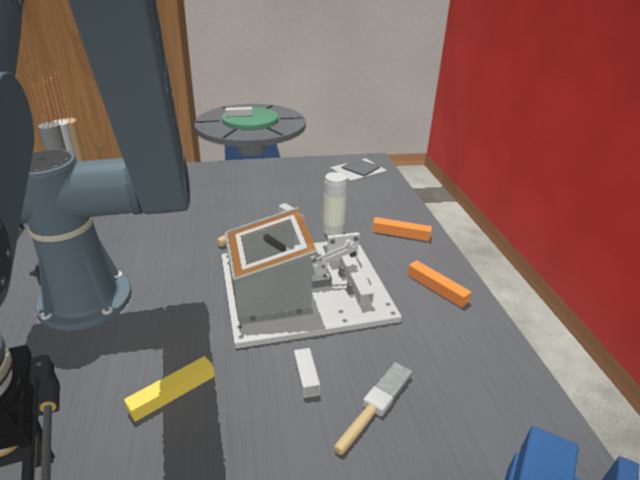

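```bash
cat > h.py <<'E'
from rig import *
import cv2,numpy as np
def cam(n,T=None):
    c=camera_info(n); f=240/np.tan(np.radians(c['fovy']/2))
    if n=='wrist':
        s=T; R=np.array(s['tcp_rot']);M=c['T_tool_cam']; return c,f,R@M[:3,:3],R@M[:3,3]+np.array(s['position'])
    return c,f,np.array(c['orientation']),np.array(c['xyz'])
def rays(C,uv):
    c,f,R,o=C; d=(np.atleast_2d(uv).astype(float)-[c['cx'],c['cy']])/f
    u=d.copy()
    for _ in range(20): u=d/(1+c['k1']*(u**2).sum(1,keepdims=True))
    return np.c_[u,np.ones(len(u))]@R.T
def onz(C,uv,z):
    r=rays(C,uv); return C[3]+r*((z-C[3][2])/r[:,2])[:,None]
def proj(C,P):
    c,f,R,o=C; p=(np.atleast_2d(P)-o)@R; u=p[:,:2]/p[:,2:]
    return u*(1+c['k1']*(u**2).sum(1,keepdims=True))*f+[c['cx'],c['cy']]
def jigw(J,P):
    x,y,a=J; P=np.atleast_2d(P); c,s=np.cos(a),np.sin(a)
    return np.c_[x+c*P[:,0]-s*P[:,1],y+s*P[:,0]+c*P[:,1],P[:,2]]
E
python3 - <<'E'
from h import *
from scipy.optimize import least_squares
im=cv2.imread('pics/top0.png'); C=cam('top')
m=((im.min(2)>165)&(im.max(2).astype(int)-im.min(2)<25)).astype(np.uint8)
m[:,:270]=0;m[:,432:]=0;m[:165]=0;m[335:]=0
m[:, :288]=0
q=np.argwhere(m)[:,::-1].astype(np.float32)
h=cv2.convexHull(q); print(cv2.minAreaRect(h))
# fit quad: edges
ap=cv2.approxPolyDP(h,5,True)[:,0]; print(ap)
W=onz(C,ap,0.016); print(np.round(W,4))
r=cv2.minAreaRect(onz(C,h[:,0],0.016)[:,:2].astype(np.float32)); print(r)
z=cv2.resize(im[165:335,270:440],None,fx=3.5,fy=3.5,interpolation=cv2.INTER_CUBIC);cv2.imwrite('pics/top0z.png',z)
E
```

```text
((354.3622741699219, 248.57431030273438), (136.65036010742188, 122.99334716796875), 85.39990234375)
[[421. 310.]
 [299. 321.]
 [290. 186.]
 [408. 177.]]
[[ 0.342  -0.2027  0.016 ]
 [ 0.3159  0.1152  0.016 ]
 [ 0.6731  0.1392  0.016 ]
 [ 0.6958 -0.1764  0.016 ]]
((0.5063132643699646, -0.03002151846885681), (0.361621618270874, 0.3210683763027191), 4.121798515319824)
```

View pics/top0z.png

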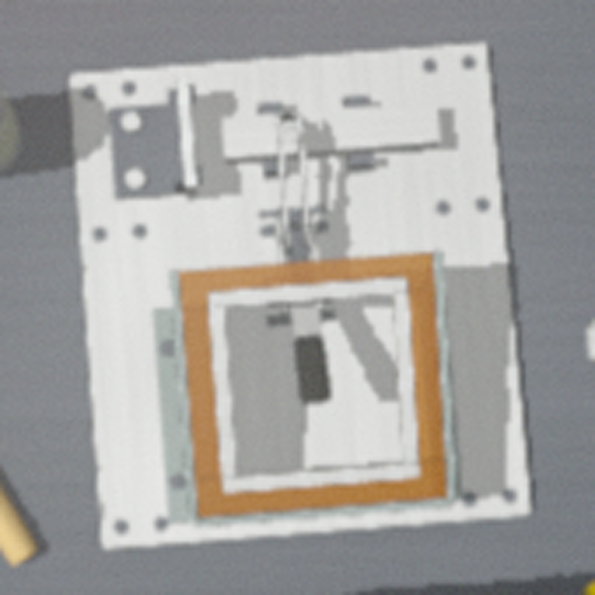

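Candidates for the tube in the top picture: the white bar in the jig's guides (366,202), the white offcut (456,261), the orange bars (279,134) and (371,130), and the yellow bar (449,339). I choose (366,202). It is steel, lies in the guides, has the flange on its left (323,204) and the pad over it, and the close crop confirms this. The same crop shows the grip standing in the window at about (359,270) in the full picture.

```bash
cat >> h.py <<'E'
from scipy.spatial.transform import Rotation as Ro
J=(0.5063,-0.0300,np.radians(4.12))
def plan(jp,yaw_off,n):
    "rows from present pose to jig point jp, tool down, tool x at jig yaw yaw_off deg"
    s=read_state(); p=np.array(s['position']); R=np.array(s['tcp_rot']); t=jigw(J,jp)[0]
    a=J[2]+np.radians(yaw_off); c,k=np.cos(a),np.sin(a)
    Rt=np.array([[c,k,0],[k,-c,0],[0,0,-1.]])
    w=Ro.from_matrix(R.T@Rt).as_rotvec()
    print('t',s['time_s'],'target',t.round(4),'tool shift mm',(R.T@(t-p)*1e3).round(1),'turn',w.round(3))
    for i in range(n):
        d=(t-p)/n
        print([list(map(float,(R.T@d*1e3).round(0))),list(map(float,(w/n).round(3)))])
        R=R@Ro.from_rotvec(w/n).as_matrix(); p=p+d
E
python3 - <<'E'
from h import *
C=cam('top')
for y in(-.09,-.1,-.11,-.12,-.13):print(y,proj(C,jigw(J,[.115,y,.054])).round(1))
plan([.118,-.175,.15],90,14)
E
```

```text
-0.09 [[385.6 199.6]]
-0.1 [[389.4 199.3]]
-0.11 [[393.2 199. ]]
-0.12 [[397.  198.7]]
-0.13 [[400.9 198.5]]
t 0.1 target [ 0.6366 -0.1961  0.15  ] tool shift mm [ 575.3 -288.9   45.3] turn [-1.000e-03 -2.000e-03 -1.414e+00]
[[41.0, -21.0, 3.0], [-0.0, -0.0, -0.101]]
[[40.0, -15.0, 3.0], [-0.0, -0.0, -0.101]]
[[38.0, -10.0, 3.0], [-0.0, -0.0, -0.101]]
[[36.0, -6.0, 3.0], [-0.0, -0.0, -0.101]]
[[34.0, -2.0, 2.0], [-0.0, -0.0, -0.101]]
[[32.0, 1.0, 2.0], [-0.0, -0.0, -0.101]]
[[29.0, 4.0, 2.0], [-0.0, -0.0, -0.101]]
[[27.0, 7.0, 2.0], [-0.0, -0.0, -0.101]]
[[24.0, 9.0, 2.0], [-0.0, -0.0, -0.101]]
[[21.0, 10.0, 2.0], [-0.0, -0.0, -0.101]]
[[19.0, 11.0, 2.0], [-0.0, -0.0, -0.101]]
[[16.0, 12.0, 1.0], [-0.0, -0.0, -0.101]]
[[14.0, 13.0, 1.0], [-0.0, -0.0, -0.101]]
[[12.0, 13.0, 1.0], [-0.0, -0.0, -0.101]]
```

```bash
sed -i 's/^    for i in range(n):/    d=(t-p)\/n\n    for i in range(n):/; s/^        d=(t-p)\/n$/        pass/' h.py; sed -i '/^        pass$/d' h.py; tail -7 h.py
```

```text
Rt=np.array([[c,k,0],[k,-c,0],[0,0,-1.]])
    w=Ro.from_matrix(R.T@Rt).as_rotvec()
    print('t',s['time_s'],'target',t.round(4),'tool shift mm',(R.T@(t-p)*1e3).round(1),'turn',w.round(3))
    d=(t-p)/n
    for i in range(n):
        print([list(map(float,(R.T@d*1e3).round(0))),list(map(float,(w/n).round(3)))])
        R=R@Ro.from_rotvec(w/n).as_matrix(); p=p+d
```

>>> drive_tool:
  motion:
    - [[41,-21,3],[0,0,-0.101]]
    - [[43,-16,3],[0,0,-0.101]]
    - [[44,-12,3],[0,0,-0.101]]
    - [[45,-7,3],[0,0,-0.101]]
    - [[46,-3,3],[0,0,-0.101]]
  gripper: 0.2

```text
time_s: 0.6
position: [0.319, -0.4607, 0.18]
tcp_rot: [[0.74, 0.672, -0.0], [0.672, -0.74, 0.001], [0.0, -0.001, -1.0]]
force: [0.2, -0.5, 0.4]
opening: 0.633
grasp_force: 0.0
```

>>> drive_tool:
  motion:
    - [[46,2,3],[0,0,-0.101]]
    - [[46,6,3],[0,0,-0.101]]
    - [[45,11,3],[0,0,-0.101]]
    - [[43,16,3],[0,0,-0.101]]
    - [[42,20,3],[0,0,-0.101]]

```text
time_s: 1.1
position: [0.4968, -0.3129, 0.165]
tcp_rot: [[0.322, 0.947, -0.001], [0.947, -0.322, 0.0], [0.0, -0.001, -1.0]]
force: [1.5, -1.3, -0.4]
opening: 0.226
grasp_force: 0.0
```

>>> drive_tool:
  motion:
    - [[39,24,3],[0,0,-0.101]]
    - [[37,28,3],[0,0,-0.101]]
    - [[34,31,3],[0,0,-0.101]]
    - [[30,35,3],[0,0,-0.101]]
    - [[0,0,0],[0,0,0]]

```text
time_s: 1.6
position: [0.6416, -0.1924, 0.1524]
tcp_rot: [[-0.079, 0.997, 0.002], [0.997, 0.079, 0.002], [0.001, 0.002, -1.0]]
force: [-1.1, 1.0, 0.6]
opening: 0.2
grasp_force: 0.0
```

```bash
python3 - <<'E'
from h import *
s=read_state(); im=capture('wrist'); cv2.imwrite('pics/w1.png',im[:,:,::-1]); np.save('w1.npy',s,allow_pickle=True)
C=cam('wrist',s)
for n,P in dict(ff=[.115,.07,.039],fl_topL=[.075,.07,.086],fl_topR=[.155,.07,.086],tail_L=[.1,-.1,.054],tail_R=[.13,-.1,.054],cornerA=[.18,-.16,.016],g1=[.115-.0165,-.064,.042],g2=[.115+.0165,-.064,.042]).items(): print(n,proj(C,jigw(J,P)).round(0))
plan([.118,-.175,.032],90,4)
E
```

```text
ff [[ 307. -116.]]
fl_topL [[ 233. -174.]]
fl_topR [[ 377. -173.]]
tail_L [[286. 142.]]
tail_R [[326. 143.]]
cornerA [[379. 213.]]
g1 [[285.  93.]]
g2 [[328.  94.]]
t 1.65 target [ 0.6366 -0.1961  0.032 ] tool shift mm [ -1.5  -2.7 120.4] turn [-0.001 -0.001  0.004]
[[-0.0, -1.0, 30.0], [-0.0, -0.0, 0.001]]
[[-0.0, -1.0, 30.0], [-0.0, -0.0, 0.001]]
[[-0.0, -1.0, 30.0], [-0.0, -0.0, 0.001]]
[[-0.0, -1.0, 30.0], [-0.0, -0.0, 0.001]]
```

View pics/w1.png

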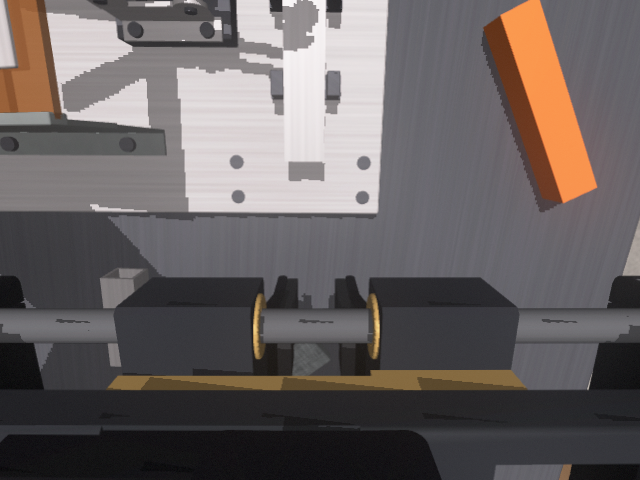

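The wrist picture shows the tube between its guides, with its tail edge at (304,161) and the plate corner at (379,213), exactly where I predicted it. That puts the tail at jig y ≈ -0.114, a gap of about 24 mm. The tail region is clear.

>>> drive_tool:
  motion:
    - [[0,-1,35],[0,0,0]]
    - [[0,-1,35],[0,0,0]]
    - [[0,-1,30],[0,0,0]]
    - [[0,0,20],[0,0,0]]
    - [[0,0,0],[0,0,0]]

```text
time_s: 2.15
position: [0.6308, -0.1971, 0.0298]
tcp_rot: [[-0.07, 0.998, -0.008], [0.998, 0.07, 0.004], [0.004, -0.008, -1.0]]
force: [-0.2, -0.3, 0.3]
opening: 0.201
grasp_force: 0.0
```

>>> drive_tool:
  motion:
    - [[15,0,0],[0,0,0]]
    - [[15,0,0],[0,0,0]]
    - [[10,0,0],[0,0,0]]
    - [[3,0,0],[0,0,0]]
    - [[3,0,0],[0,0,0]]

```text
time_s: 2.65
position: [0.6322, -0.1507, 0.0344]
tcp_rot: [[-0.073, 0.997, 0.001], [0.997, 0.073, -0.001], [-0.001, 0.001, -1.0]]
force: [0.6, -0.1, -0.3]
opening: 0.198
grasp_force: 0.0
```

>>> drive_tool:
  motion:
    - [[3,0,0],[0,0,0]]
    - [[3,0,0],[0,0,0]]
    - [[3,0,0],[0,0,0]]
    - [[3,0,0],[0,0,0]]
    - [[3,0,0],[0,0,0]]

```text
time_s: 3.15
position: [0.6305, -0.1364, 0.0334]
tcp_rot: [[-0.072, 0.997, -0.0], [0.997, 0.072, 0.0], [0.0, -0.0, -1.0]]
force: [-0.8, 1.0, 0.0]
opening: 0.201
grasp_force: 0.0
```

```bash
python3 - <<'E'
from h import *
plan([.118,-.0995,.032],90,1); print(read_state()['force'])
E
```

```text
t 3.15 target [ 0.6311 -0.1208  0.032 ] tool shift mm [15.5  1.8  1.4] turn [-0. -0. -0.]
[[16.0, 2.0, 1.0], [-0.0, -0.0, -0.0]]
[-0.8204123   1.03199261  0.04423261]
```

>>> drive_tool:
  motion:
    - [[3,0,0],[0,0,0]]
    - [[3,0,0],[0,0,0]]
    - [[2,0,0],[0,0,0]]
    - [[2,0,0],[0,0,0]]
    - [[0,0,0],[0,0,0]]

```text
time_s: 3.65
position: [0.6298, -0.1262, 0.0334]
tcp_rot: [[-0.072, 0.997, -0.0], [0.997, 0.072, 0.0], [0.0, -0.0, -1.0]]
force: [0.5, -0.2, -0.4]
opening: 0.197
grasp_force: 0.0
```

```bash
python3 - <<'E'
from h import *
s=read_state(); im=capture('wrist'); cv2.imwrite('pics/w2.png',im[:,:,::-1])
C=cam('wrist',s);print(s['position'],s['force'])
for y in(-.115,-.11,-.105,-.1,-.095,-.09): print(y,proj(C,jigw(J,[.115,y,.054])).round(0))
E
```

```text
[ 0.62975977 -0.12619268  0.03343958] [ 0.53201103 -0.232309   -0.35317165]
-0.115 [[314. 311.]]
-0.11 [[314. 302.]]
-0.105 [[314. 292.]]
-0.1 [[314. 283.]]
-0.095 [[314. 273.]]
-0.09 [[314. 263.]]
```

View pics/w2.png

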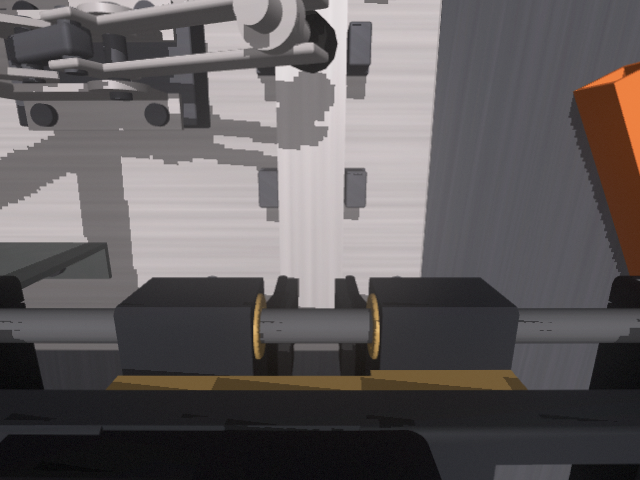

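```bash
python3 - <<'E'
from h import *
out=[]
for n in('top','side'):
    im=capture(n)[:,:,::-1]; C=cam(n); P=jigw(J,[.115,-.03,.05]); u,v=proj(C,P)[0].astype(int)
    out.append(cv2.resize(im[v-55:v+75,u-65:u+65],(400,400),interpolation=cv2.INTER_CUBIC))
    print(n,u-65,v-55,[((proj(C,jigw(J,[.115,y,.054]))[0]-[u-65,v-55])*400/130).round() for y in(.07,.046,-.09,-.114)])
cv2.imwrite('pics/c3.png',np.hstack(out))
E
```

```text
top 297 146 [array([ 83., 179.]), array([112., 177.]), array([272., 165.]), array([301., 163.])]
side 290 216 [array([163.,  94.]), array([172., 111.]), array([228., 216.]), array([239., 237.])]
```

View pics/c3.png

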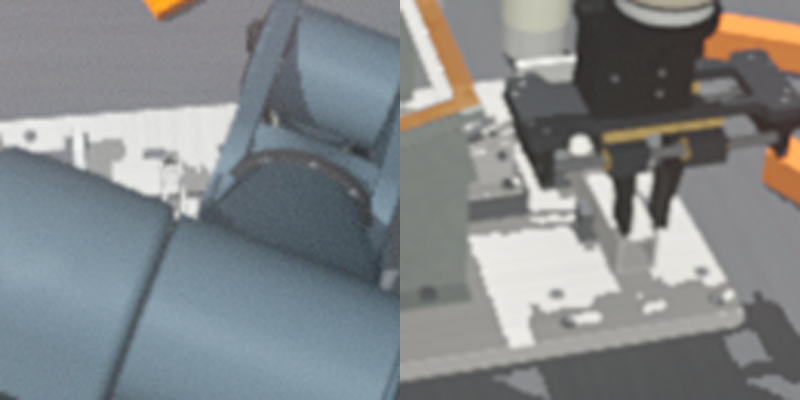

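```bash
python3 - <<'E'
from h import *
s=read_state();C=cam('side');f=lambda P:(((proj(C,P)-[290,216])*400/130)+[400,0]).round().astype(int).tolist()
p=np.array(s['position']);print('tcp',p,f(p), 'fingers',f(p+[[.015,0,0],[-.015,0,0]]))
for y in(-.114,-.095):print(y,f(jigw(J,[[.1,y,.024],[.13,y,.024],[.1,y,.054],[.13,y,.054]])))
print('corner',f(jigw(J,[.18,-.16,.016])))
E
```

```text
tcp [ 0.62987958 -0.1266159   0.0334734 ] [[634, 251]] fingers [[654, 249], [614, 253]]
-0.114 [[615, 273], [655, 267], [619, 240], [659, 234]]
-0.095 [[607, 256], [646, 250], [610, 223], [650, 218]]
corner [[743, 307]]
```

```bash
python3 - <<'E'
from h import *
a=np.mean([capture('side')[250:320,335:415,::-1].astype(float) for _ in range(3)],0).astype(np.uint8)
cv2.imwrite('pics/c4.png',cv2.resize(a,(800,600*70//60*6//7),interpolation=cv2.INTER_NEAREST))
E
```

```text
(no output)
```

View pics/c4.png

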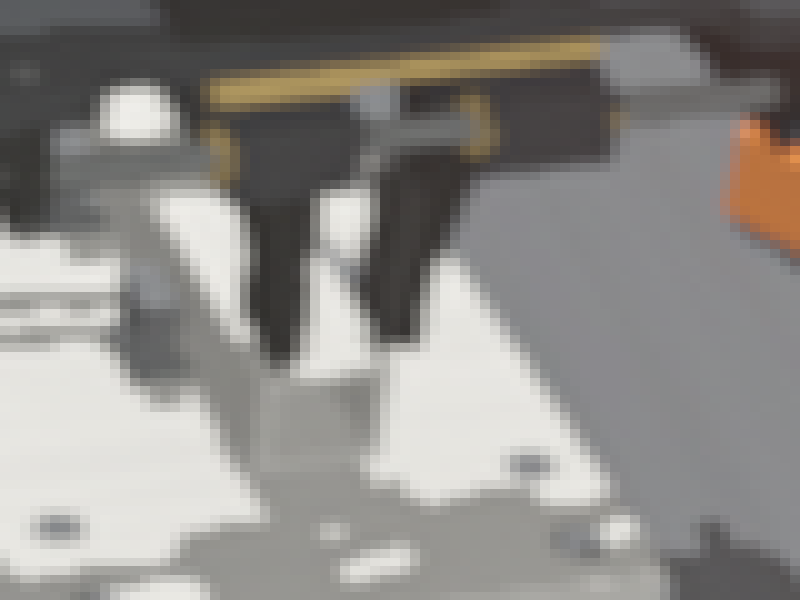

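The close crop shows that the tail face, zoom (315,420), has not moved. The fingertips, zoom (280,365) and (400,345), are over the tube's top edge, so at this opening they sit about 19 mm above the nominal TCP. I'll back off, go lower and push again.

>>> drive_tool:
  motion:
    - [[0,0,-4],[0,0,0]]
    - [[-20,0,0],[0,0,0]]
    - [[-25,0,0],[0,0,0]]
    - [[0,1,10],[0,0,0]]
    - [[0,0,0],[0,0,0]]

```text
time_s: 4.45
position: [0.6331, -0.1723, 0.0262]
tcp_rot: [[-0.07, 0.998, -0.002], [0.998, 0.07, 0.001], [0.001, -0.002, -1.0]]
force: [-0.5, 0.5, -0.3]
opening: 0.202
grasp_force: 0.0
```

>>> drive_tool:
  motion:
    - [[0,0,5],[0,0,0]]
    - [[0,0,3],[0,0,0]]
    - [[0,0,0],[0,0,0]]
    - [[0,0,0],[0,0,0]]

```text
time_s: 4.85
position: [0.634, -0.1707, 0.0193]
tcp_rot: [[-0.073, 0.997, -0.0], [0.997, 0.073, 0.0], [0.0, -0.0, -1.0]]
force: [0.8, 0.4, 0.4]
opening: 0.204
grasp_force: 0.0
```

```bash
python3 - <<'E'
from h import *
s=read_state();print(s['position'],s['force'])
C=cam('side');p=np.array(s['position']);c=proj(C,p)[0];print(c)
a=np.mean([capture('side')[:,:,::-1].astype(float) for _ in range(2)],0).astype(np.uint8)
u,v=c.astype(int);print(u-40,v-45);a=a[v-45:v+25,u-40:u+40]
cv2.imwrite('pics/c5.png',cv2.resize(a,(640,560),interpolation=cv2.INTER_NEAREST))
plan([.118,-.15,.032],90,1)
E
```

```text
[ 0.63396713 -0.17071066  0.0193407 ] [0.80505611 0.43619182 0.41499636]
[372.64710218 315.77886324]
332 270
t 4.95 target [ 0.6348 -0.1711  0.032 ] tool shift mm [ -0.2   0.5 -12.4] turn [0.    0.    0.001]
[[-0.0, 1.0, -12.0], [0.0, 0.0, 0.001]]
```

View pics/c5.png

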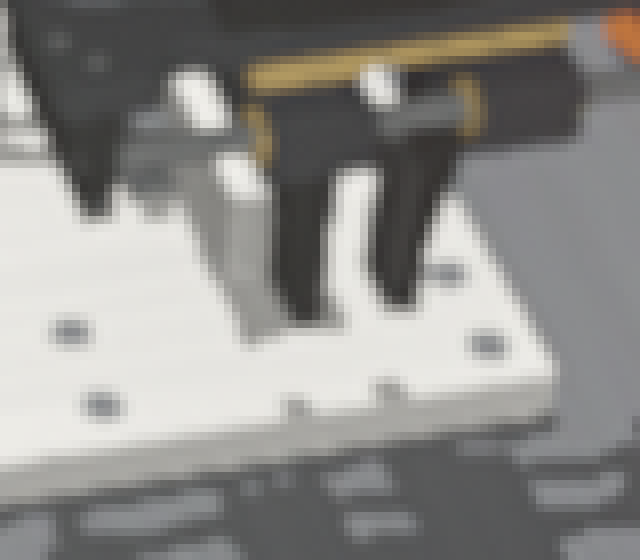

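The tips are at (300,315) and (400,300), again about 20 mm above the nominal TCP, so their real z is about 0.038. They are now behind the tail and slightly to its +x side. I'll shift 3 mm in -x, go 5 mm lower, and push.

>>> drive_tool:
  motion:
    - [[0,-3,3],[0,0,0]]
    - [[0,0,2],[0,0,0]]
    - [[0,0,0],[0,0,0]]
    - [[10,0,0],[0,0,0]]
    - [[8,0,0],[0,0,0]]

```text
time_s: 5.45
position: [0.6296, -0.1528, 0.0144]
tcp_rot: [[-0.072, 0.997, -0.0], [0.997, 0.072, 0.0], [0.0, -0.0, -1.0]]
force: [-0.0, 0.7, -0.1]
opening: 0.202
grasp_force: 0.0
```

>>> drive_tool:
  motion:
    - [[4,0,0],[0,0,0]]
    - [[4,0,0],[0,0,0]]
    - [[4,0,0],[0,0,0]]
    - [[4,0,0],[0,0,0]]

```text
time_s: 5.85
position: [0.629, -0.138, 0.0145]
tcp_rot: [[-0.072, 0.997, 0.001], [0.997, 0.072, -0.001], [-0.001, 0.001, -1.0]]
force: [0.6, -3.0, -1.1]
opening: 0.196
grasp_force: 1.3
```

>>> drive_tool:
  motion:
    - [[3,0,0],[0,0,0]]
    - [[3,0,0],[0,0,0]]
    - [[2,0,0],[0,0,0]]

```text
time_s: 6.15
position: [0.6282, -0.1297, 0.0145]
tcp_rot: [[-0.072, 0.997, 0.0], [0.997, 0.072, -0.0], [-0.0, 0.0, -1.0]]
force: [-0.2, -3.4, -0.2]
opening: 0.198
grasp_force: 1.4
```

```bash
python3 - <<'E'
from h import *
plan([.115,-.0995,.014],90,1)
E
```

```text
t 6.15 target [ 0.6282 -0.121   0.014 ] tool shift mm [8.7 0.6 0.5] turn [0. 0. 0.]
[[9.0, 1.0, 1.0], [0.0, 0.0, 0.0]]
```

>>> drive_tool:
  motion:
    - [[2,0,0],[0,0,0]]
    - [[2,0,0],[0,0,0]]
    - [[2,0,0],[0,0,0]]
    - [[0,0,0],[0,0,0]]

```text
time_s: 6.55
position: [0.6277, -0.1234, 0.0145]
tcp_rot: [[-0.072, 0.997, 0.0], [0.997, 0.072, 0.0], [0.0, 0.0, -1.0]]
force: [0.4, -2.6, -0.5]
opening: 0.196
grasp_force: 1.2
```

>>> drive_tool:
  motion:
    - [[1,0,0],[0,0,0]]
    - [[1,0,0],[0,0,0]]
    - [[0,0,0],[0,0,0]]

```text
time_s: 6.85
position: [0.628, -0.1233, 0.0146]
tcp_rot: [[-0.073, 0.997, 0.001], [0.997, 0.073, -0.003], [-0.003, 0.001, -1.0]]
force: [-0.3, -6.6, -0.7]
opening: 0.199
grasp_force: 3.3
```

>>> drive_tool:
  motion:
    - [[2,0,0],[0,0,0]]
    - [[2,0,0],[0,0,0]]
    - [[0,0,0],[0,0,0]]

```text
time_s: 7.15
position: [0.629, -0.1232, 0.0151]
tcp_rot: [[-0.075, 0.997, 0.004], [0.997, 0.075, -0.009], [-0.009, 0.003, -1.0]]
force: [-0.1, -15.7, -0.9]
opening: 0.207
grasp_force: 7.5
```

>>> drive_tool:
  motion:
    - [[0,0,0],[0,0,0]]
    - [[0,0,0],[0,0,0]]
    - [[-15,0,0],[0,0,0]]
    - [[-25,0,0],[0,0,0]]
    - [[-20,0,-10],[0,0,0]]

```text
time_s: 7.65
position: [0.63, -0.1771, 0.0232]
tcp_rot: [[-0.072, 0.997, -0.004], [0.997, 0.072, 0.003], [0.003, -0.004, -1.0]]
force: [0.5, -0.7, -0.3]
opening: 0.195
grasp_force: 0.0
```

>>> drive_tool:
  motion:
    - [[0,0,-45],[0,0,0]]
    - [[0,0,-45],[0,0,0]]
    - [[0,0,-45],[0,0,0]]
    - [[0,0,-45],[0,0,0]]
    - [[0,0,0],[0,0,0]]

```text
time_s: 8.15
position: [0.636, -0.1792, 0.2133]
tcp_rot: [[-0.072, 0.997, 0.014], [0.997, 0.072, -0.005], [-0.006, 0.014, -1.0]]
force: [0.0, 0.3, 1.3]
opening: 0.201
grasp_force: 0.0
```

```bash
python3 - <<'E'
from h import *
s=read_state(); im=capture('wrist'); C=cam('wrist',s); print(s['time_s'],s['position'],s['tcp_rot'].round(3) if hasattr(s['tcp_rot'],'round') else '')
g=cv2.cvtColor(im,cv2.COLOR_RGB2GRAY)
for x in(.106,.115,.124):
    for y in np.arange(-.12,-.075,.002):
        u,v=proj(C,jigw(J,[x,y,.054]))[0]; print(int(g[int(round(v)),int(round(u))]),end=' ')
    print()
cv2.imwrite('pics/w6.png',im[:,:,::-1])
# front end
for y in (.07,.06,.05): print(y,proj(C,jigw(J,[.115,y,.054])).round(0))
plan([-.05,0,.26],0,14)
E
```

```text
8.15 [ 0.63598121 -0.1791629   0.21334333] [[-0.072  0.997  0.014]
 [ 0.997  0.072 -0.005]
 [-0.006  0.014 -1.   ]]
216 217 215 217 219 219 216 194 140 138 138 137 139 138 142 225 226 226 227 228 228 229 228 
217 216 216 217 220 219 216 135 139 137 139 139 140 136 144 225 226 225 226 226 227 228 228 
217 218 215 218 220 220 208 173 140 138 139 138 140 137 145 230 230 231 231 231 232 233 233 
0.07 [[309. -60.]]
0.06 [[309. -45.]]
0.05 [[309. -31.]]
t 8.2 target [ 0.4564 -0.0336  0.26  ] tool shift mm [ 156.9 -166.2  -52.3] turn [ 0.009 -0.004  1.571]
[[11.0, -12.0, -4.0], [0.001, -0.0, 0.112]]
[[10.0, -13.0, -4.0], [0.001, -0.0, 0.112]]
[[8.0, -14.0, -4.0], [0.001, -0.0, 0.112]]
[[7.0, -15.0, -4.0], [0.001, -0.0, 0.112]]
[[5.0, -16.0, -4.0], [0.001, -0.0, 0.112]]
[[3.0, -16.0, -4.0], [0.001, -0.0, 0.112]]
[[1.0, -16.0, -4.0], [0.001, -0.0, 0.112]]
[[-0.0, -16.0, -4.0], [0.001, -0.0, 0.112]]
[[-2.0, -16.0, -4.0], [0.001, -0.0, 0.112]]
[[-4.0, -16.0, -4.0], [0.001, -0.0, 0.112]]
[[-6.0, -15.0, -4.0], [0.001, -0.0, 0.112]]
[[-8.0, -15.0, -4.0], [0.001, -0.0, 0.112]]
[[-9.0, -14.0, -4.0], [0.001, -0.0, 0.112]]
[[-11.0, -12.0, -4.0], [0.001, -0.0, 0.112]]
```

View pics/w6.png

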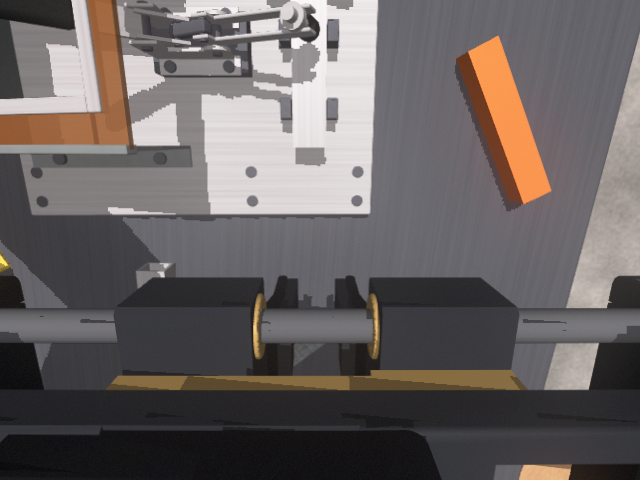

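The tail edge now reads jig y ≈ -0.091 (picture about (310,150)), so the tube is tight on the flange. This agrees with the 15.7 N butt force. Next I plan the approach to the grip with the tool square to the pane.

```bash
cat >> h.py <<'E'
def plan2(T,n,tilt=0.26,off=.0195):
    "T: real fingertip centre in jig frame; tool square to the pane, tool x up the slope"
    s=read_state(); p=np.array(s['position']); R=np.array(s['tcp_rot'])
    c,k=np.cos(tilt),np.sin(tilt)
    Rj=np.array([[c,0,k],[0,-1,0],[k,0,-c]]); Rt=Ro.from_euler('z',J[2]).as_matrix()@Rj
    t=jigw(J,np.array(T)+off*Rj[:,2])[0]; w=Ro.from_matrix(R.T@Rt).as_rotvec()
    print('t',s['time_s'],'force',s['force'].round(1),'shift mm',(R.T@(t-p)*1e3).round(1),'turn',w.round(3))
    d=(t-p)/n
    for i in range(n if n>1 else 0):
        print([list(map(float,(R.T@d*1e3).round(0))),list(map(float,(w/n).round(3)))])
        R=R@Ro.from_rotvec(w/n).as_matrix(); p=p+d
def face(q,r=.088):
    e=.87-q; return np.array([-.010-r*np.cos(e)+.007*np.sin(e),0,.086+r*np.sin(e)+.007*np.cos(e)])
E
python3 -c "
from h import *
plan2([-.05,0,.23],14)"
```

```text
t 8.2 force [-0.5  0.9 -0.6] shift mm [ 157.  -161.6   -3.4] turn [-0.195  0.2    1.562]
[[11.0, -12.0, -0.0], [-0.014, 0.014, 0.112]]
[[10.0, -13.0, -0.0], [-0.014, 0.014, 0.112]]
[[8.0, -14.0, -0.0], [-0.014, 0.014, 0.112]]
[[7.0, -15.0, -0.0], [-0.014, 0.014, 0.112]]
[[5.0, -15.0, -1.0], [-0.014, 0.014, 0.112]]
[[3.0, -16.0, -1.0], [-0.014, 0.014, 0.112]]
[[2.0, -16.0, -1.0], [-0.014, 0.014, 0.112]]
[[-0.0, -16.0, -1.0], [-0.014, 0.014, 0.112]]
[[-2.0, -16.0, -1.0], [-0.014, 0.014, 0.112]]
[[-4.0, -16.0, -2.0], [-0.014, 0.014, 0.112]]
[[-5.0, -15.0, -2.0], [-0.014, 0.014, 0.112]]
[[-7.0, -14.0, -2.0], [-0.014, 0.014, 0.112]]
[[-8.0, -13.0, -2.0], [-0.014, 0.014, 0.112]]
[[-10.0, -12.0, -3.0], [-0.014, 0.014, 0.112]]
```

>>> drive_tool:
  motion:
    - [[11,-12,-3],[-0.014,0.014,0.112]]
    - [[10,-13,-3],[-0.014,0.014,0.112]]
    - [[8,-14,-3],[-0.014,0.014,0.112]]
    - [[7,-15,-3],[-0.014,0.014,0.112]]
    - [[5,-15,-3],[-0.014,0.014,0.112]]
  gripper: 0

```text
time_s: 8.7
position: [0.5664, -0.1252, 0.2175]
tcp_rot: [[0.47, 0.879, 0.079], [0.878, -0.475, 0.056], [0.087, 0.043, -0.995]]
force: [-0.5, 0.9, -0.6]
opening: 0.004
grasp_force: 0.0
```

>>> drive_tool:
  motion:
    - [[3,-16,-1],[-0.014,0.014,0.112]]
    - [[2,-16,-1],[-0.014,0.014,0.112]]
    - [[0,-16,-1],[-0.014,0.014,0.112]]
    - [[-2,-16,-1],[-0.014,0.014,0.112]]
    - [[-4,-16,-2],[-0.014,0.014,0.112]]

```text
time_s: 9.2
position: [0.5041, -0.0732, 0.219]
tcp_rot: [[0.855, 0.488, 0.176], [0.486, -0.872, 0.057], [0.181, 0.037, -0.983]]
force: [0.7, 0.5, -0.3]
opening: 0.005
grasp_force: 0.0
```

>>> drive_tool:
  motion:
    - [[-5,-15,-2],[-0.014,0.014,0.112]]
    - [[-7,-14,-2],[-0.014,0.014,0.112]]
    - [[-8,-13,-2],[-0.014,0.014,0.112]]
    - [[-10,-12,-2],[-0.014,0.014,0.112]]
    - [[0,0,0],[0,0,0]]

```text
time_s: 9.7
position: [0.4538, -0.0311, 0.2185]
tcp_rot: [[0.968, 0.067, 0.24], [0.064, -0.998, 0.021], [0.241, -0.005, -0.97]]
force: [0.1, -0.7, 0.1]
opening: 0.003
grasp_force: 0.0
```

```bash
python3 -c "
from h import *
s=read_state();print(s['position'],s['opening'])
plan2([-.05,0,.20],1)
C=cam('wrist',s);im=capture('wrist');cv2.imwrite('pics/w7.png',im[:,:,::-1])
for q in(0,.1,.2):print(q,[proj(C,jigw(J,face(q,r)+[0,dy,0]))[0].round() for r in(.046,.106) for dy in(-.011,.011)])
print(proj(C,jigw(J,[[-.02,-.058,.157],[-.02,.058,.157]])).round())
"
```

```text
[ 0.45384492 -0.03114126  0.21850139] 0.0026728112661889097
t 9.7 force [ 0.1 -0.7  0.1] shift mm [-1.8  2.8 38. ] turn [-0.003  0.017 -0.005]
0 [array([333., 242.]), array([306., 242.]), array([336., 300.]), array([304., 300.])]
0.1 [array([333., 246.]), array([306., 246.]), array([336., 310.]), array([304., 310.])]
0.2 [array([333., 251.]), array([306., 251.]), array([335., 319.]), array([304., 319.])]
[[401. 222.]
 [238. 222.]]
```

View pics/w7.png

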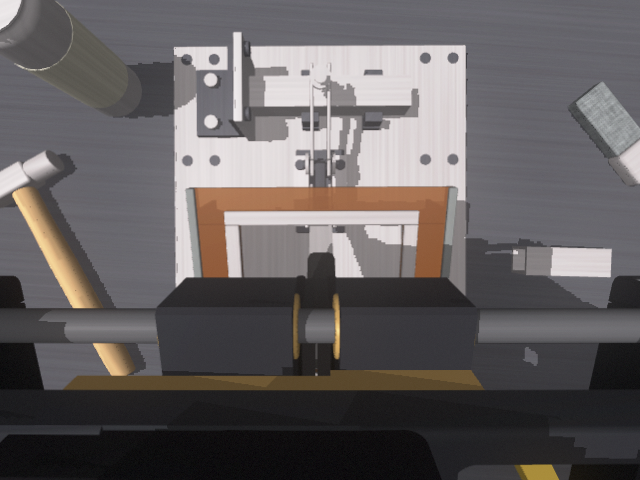

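The view shows the tube butted on the flange at (245,95). The inner end of the grip is at (320,253), so the handle is at about 0.2 rad, and it is centred under the shut fingers.

>>> drive_tool:
  motion:
    - [[-2,1,20],[-0.003,0.017,-0.005]]
    - [[-2,1,20],[0,0,0]]
    - [[0,0,0],[0,0,0]]

```text
time_s: 10.05
position: [0.464, -0.0355, 0.1784]
tcp_rot: [[0.963, 0.071, 0.258], [0.069, -0.997, 0.017], [0.259, 0.001, -0.966]]
force: [-0.3, -0.2, -0.3]
opening: 0.005
grasp_force: 0.0
```

```bash
python3 -c "
from h import *
c,k=np.cos(.26),np.sin(.26);X=np.array([c,0,k]);Z=np.array([k,0,-c])
T=[face(q)+.0095*X for q in np.arange(0,.76,.05)]
plan2(T[0],1)
print(T[0],T[-1]);print([((b-a)@X*1e3).round(1).item() for a,b in zip(T,T[1:])]);print([((b-a)@Z*1e3).round(1).item() for a,b in zip(T,T[1:])])
"
```

```text
t 10.05 force [-0.3 -0.2 -0.3] shift mm [-14.   -2.5  34.6] turn [ 0.002 -0.002 -0.   ]
[-0.05221373  0.          0.160217  ] [-0.08734847  0.          0.1059266 ]
[-4.1, -4.0, -3.9, -3.8, -3.7, -3.5, -3.4, -3.3, -3.1, -3.0, -2.8, -2.6, -2.4, -2.2, -2.1]
[1.7, 1.9, 2.1, 2.3, 2.4, 2.6, 2.8, 3.0, 3.1, 3.3, 3.4, 3.6, 3.7, 3.8, 3.9]
```

>>> drive_tool:
  motion:
    - [[-14,-2,10],[0,0,0]]
    - [[0,0,12],[0,0,0]]
    - [[0,0,12],[0,0,0]]
    - [[-4,0,2],[0,0,0]]
    - [[-4,0,2],[0,0,0]]

```text
time_s: 10.55
position: [0.4536, -0.0347, 0.1383]
tcp_rot: [[0.962, 0.071, 0.263], [0.069, -0.997, 0.015], [0.264, 0.004, -0.965]]
force: [0.7, -0.6, 0.5]
opening: 0.004
grasp_force: 0.0
```

>>> drive_tool:
  motion:
    - [[-4,0,2],[0,0,0]]
    - [[-4,0,2],[0,0,0]]
    - [[-4,0,2],[0,0,0]]
    - [[0,0,0],[0,0,0]]

```text
time_s: 10.95
position: [0.4431, -0.0352, 0.1292]
tcp_rot: [[0.962, 0.07, 0.263], [0.068, -0.998, 0.015], [0.264, 0.004, -0.965]]
force: [0.5, -0.2, 0.8]
opening: 0.003
grasp_force: 0.2
```

```bash
python3 -c "
from h import *
c,k=np.cos(.26),np.sin(.26);X=np.array([c,0,k])
for q in(.25,.75):plan2(face(q)+.0095*X,1)
"
```

```text
t 10.95 force [ 0.5 -0.2  0.8] shift mm [-0.6 -0.6  2.7] turn [ 0.004 -0.007 -0.001]
t 10.95 force [ 0.5 -0.2  0.8] shift mm [-29.3  -0.7  35.6] turn [ 0.004 -0.007 -0.001]
```

>>> drive_tool:
  motion:
    - [[-1,-1,3],[0,0,0]]
    - [[-4,0,3],[0,0,0]]
    - [[-3,0,3],[0,0,0]]
    - [[-3,0,3],[0,0,0]]

```text
time_s: 11.35
position: [0.4353, -0.0346, 0.1143]
tcp_rot: [[0.962, 0.07, 0.263], [0.069, -0.998, 0.015], [0.263, 0.003, -0.965]]
force: [0.1, -0.8, 1.6]
opening: 0.002
grasp_force: 0.9
```

>>> drive_tool:
  motion:
    - [[-3,0,3],[0,0,0]]
    - [[-3,0,3],[0,0,0]]
    - [[-3,0,3],[0,0,0]]

```text
time_s: 11.65
position: [0.4291, -0.035, 0.1032]
tcp_rot: [[0.962, 0.07, 0.263], [0.068, -0.998, 0.015], [0.263, 0.003, -0.965]]
force: [0.2, -0.8, 3.2]
opening: 0.006
grasp_force: 0.9
```

```bash
python3 -c "
from h import *
c,k=np.cos(.26),np.sin(.26);X=np.array([c,0,k])
for q in(.5,.6,.73):plan2(face(q)+.0095*X,1)
"
```

```text
t 11.65 force [ 0.2 -0.8  3.2] shift mm [ 3.2  0.6 -4. ] turn [ 0.004 -0.006 -0.001]
t 11.65 force [ 0.2 -0.8  3.2] shift mm [-2.2  0.5  3. ] turn [ 0.004 -0.006 -0.001]
t 11.65 force [ 0.2 -0.8  3.2] shift mm [-8.2  0.5 12.7] turn [ 0.004 -0.006 -0.001]
```

>>> drive_tool:
  motion:
    - [[-2,0,3],[0,0,0]]
    - [[-2,0,3],[0,0,0]]
    - [[-2,0,3],[0,0,0]]

```text
time_s: 11.95
position: [0.4256, -0.0351, 0.093]
tcp_rot: [[0.962, 0.07, 0.262], [0.068, -0.998, 0.016], [0.263, 0.003, -0.965]]
force: [-1.8, -0.6, 2.7]
opening: 0.002
grasp_force: 1.4
```

>>> drive_tool:
  motion:
    - [[-1,0,2],[0,0,0]]
    - [[0,0,1],[0,0,0]]
    - [[0,0,0],[0,0,0]]

```text
time_s: 12.25
position: [0.4256, -0.0352, 0.09]
tcp_rot: [[0.962, 0.07, 0.262], [0.068, -0.998, 0.016], [0.263, 0.003, -0.965]]
force: [0.2, 0.3, 0.9]
opening: -0.0
grasp_force: 0.5
```

>>> drive_tool:
  motion:
    - [[0,0,1],[0,0,0]]
    - [[0,0,1],[0,0,0]]
    - [[0,0,0],[0,0,0]]

```text
time_s: 12.55
position: [0.4264, -0.0353, 0.0883]
tcp_rot: [[0.962, 0.07, 0.263], [0.068, -0.998, 0.015], [0.263, 0.003, -0.965]]
force: [-1.3, 0.1, 1.3]
opening: -0.001
grasp_force: 1.0
```

```bash
python3 -c "
from h import *
c,k=np.cos(.26),np.sin(.26);X=np.array([c,0,k])
for q in(.73,):plan2(face(q)+.0095*X,1)
"
```

```text
t 12.55 force [-1.3  0.1  1.3] shift mm [-1.7  0.4 -1. ] turn [ 0.004 -0.007 -0.001]
```

>>> drive_tool:
  motion:
    - [[0,0,1],[0,0,0]]
    - [[0,0,1],[0,0,0]]
    - [[0,0,0],[0,0,0]]

```text
time_s: 12.85
position: [0.4269, -0.0353, 0.0863]
tcp_rot: [[0.962, 0.07, 0.263], [0.068, -0.998, 0.015], [0.263, 0.003, -0.965]]
force: [0.4, 0.8, 2.7]
opening: 0.004
grasp_force: 1.0
```

>>> drive_tool:
  motion:
    - [[0,0,1],[0,0,0]]
    - [[0,0,0],[0,0,0]]

```text
time_s: 13.05
position: [0.4272, -0.0353, 0.0853]
tcp_rot: [[0.962, 0.07, 0.263], [0.068, -0.998, 0.015], [0.263, 0.003, -0.965]]
force: [-0.1, 0.2, 1.7]
opening: 0.002
grasp_force: 0.9
```

>>> drive_tool:
  motion:
    - [[0,0,1],[0,0,0]]
    - [[0,0,1],[0,0,0]]
    - [[0,0,0],[0,0,0]]

```text
time_s: 13.35
position: [0.4277, -0.0353, 0.0833]
tcp_rot: [[0.962, 0.07, 0.263], [0.068, -0.998, 0.015], [0.263, 0.003, -0.965]]
force: [0.2, -0.1, 1.7]
opening: 0.005
grasp_force: 0.8
```

```bash
python3 -c "
from h import *
s=read_state();C=cam('wrist',s);im=capture('wrist');g=cv2.cvtColor(im,cv2.COLOR_RGB2GRAY);cv2.imwrite('pics/w8.png',im[:,:,::-1])
print(s['force'].round(1),s['position'])
for a in(0,.2,.4,.6,.9):print(a,proj(C,jigw(J,[.04+.075*np.cos(a),0,.068+.075*np.sin(a)])).round())
print('pad',proj(C,jigw(J,[[.115,0,.054],[.1,0,.054],[.13,0,.054],[.04,0,.068]])).round())
u,v=proj(C,jigw(J,[.115,0,.06]))[0].astype(int)
for r in range(max(v-60,0),v+90,5):print(r,g[r,u-30:u+31:3])
"
```

```text
[ 0.2 -0.1  1.7] [ 0.42765227 -0.0352699   0.08332768]
0 [[316. -53.]]
0.2 [[316. -72.]]
0.4 [[316. -87.]]
0.6 [[316. -97.]]
0.9 [[316. -97.]]
pad [[316. -35.]
 [316. -11.]
 [316. -58.]
 [316.  73.]]
0 [ 69  71  69  71  70  72 209 147  72  71  73  72  70  69  75 210 144  68
  69  70  68]
5 [ 71  71  72  71  73  71 210 148  74  74  73  73  73  73  75 212 146  71
  71  71  69]
10 [ 69  63  97  98 100  99 211 148  98  98  72  72  71  72  74 213 150  70
  71  69  69]
15 [ 71  68 100 100  98  98 209 147  97  96  75  71  72  70  75 211 153  68
  71  70  68]
20 [ 99  92  87  83  84  84 210 148  85  85  76 101  99  99  99 211 152 101
 100 101 100]
25 [141 145  41  40  40  41 210 150  41  40  51 122 119 120 118 210 151 144
 130 122 123]
30 [210 212  46  42  40  41 210 151  40  41  53 122 119 119 119 210 153 211
 164 122 124]
35 [209 212  85  45  43  41 210 152  41  42  76 122 120 120 118 211 153 210
 154 122 123]
40 [209 211  96  42  44  43 210 153  42  44  67 121 152 153 146 211 153 209
 121 122 123]
45 [141 141 141 140 139 138 133 127 130 131 129 135 134 134 132 131 131 133
 123 124 122]
```

```bash
python3 -c "
from h import *
C=cam('side');b=capture('side');cv2.imwrite('pics/s8.png',b[:,:,::-1]);g=cv2.cvtColor(b,cv2.COLOR_RGB2GRAY);a=cv2.imread('pics/side0.png',0)
for n in(0,.3,.6,.97):print(n,proj(C,jigw(J,[[.04+r*np.cos(n),0,.068+r*np.sin(n)] for r in(.0,.04,.075)])).round().tolist())
for q in(.2,.5,.73):print('grip',q,proj(C,jigw(J,[face(q,.05),face(q,.104)])).round().tolist())
print('cols 312..378 step3')
for r in range(232,292,4):print(r,' '.join('%3d'%x for x in a[r,312:380:3]),' | ',' '.join('%3d'%x for x in g[r,312:380:3]))
"
```

```text
0 [[321.0, 262.0], [338.0, 260.0], [352.0, 258.0]]
0.3 [[321.0, 262.0], [337.0, 256.0], [351.0, 250.0]]
0.6 [[321.0, 262.0], [335.0, 252.0], [348.0, 244.0]]
0.97 [[321.0, 262.0], [331.0, 249.0], [340.0, 237.0]]
grip 0.2 [[285.0, 247.0], [265.0, 236.0]]
grip 0.5 [[281.0, 252.0], [258.0, 247.0]]
grip 0.73 [[279.0, 256.0], [255.0, 256.0]]
cols 312..378 step3
232 126 127 127 127 135 159 162 164 160 152 132 119 132 152 175 181 129 129 129 128 119 100 116  |  130 132 132 132 140 164 167 170 166 159 138 125 139 158 180 187 135 135 135 133 125 105 121
236 126 126 127 128 117 149 226 216 221 210 184 179 173 164 141 136 132 129 130 129 128 131 132  |  132 132 132 132 121 154 233 222 227 216 190 186 180 171 148 142 137 135 136 134 134 136 137
240 131 124 126 127 128 133 123  96 162 163 164 175 217 178 117 122 131 129 129 130 128 129 131  |  136 130 130 132 134 137 128 102 168 169 170 170 170 171 122 128 136 134 135 135 134 135 136
244 142 215 218 218 211 179 158 149 166 165 164 196 150 198 159 165 139 129 129 129 130 128 130  |  147 221 224 224 217 185 164 156 171 172 171 171 170 169 170 171 14
[... 1437 characters left out ...]
 217 217 216 216 215 217 170  |  139 151 151 148  96 130 140 224 225 166 105 120 129 167 226 224 223 223 222 222 221 223 177
280 134 137 128 105  96  91  90 215 216 217 182 195 131 123 201 218 218 217 213 159 217 215 216  |  139 142 137 112 100  96  95 222 223 224 187 201 142 128 207 223 223 223 221 169 223 221 222
284 102  91  91  91  90  91  90 180 157 160 156 159 105 130 125 219 217 217 218 188 218 219 218  |  106  95  96  95  96  97  96 147 165 183 220 218 112 136 131 225 222 223 224 208 224 225 225
288 119 126 137 138 141 141 139 156 183 157 161 143  86  94 122 161 219 216 216 217 215 215 214  |  124 132 143 144 147 146 151 164 149 185 204 196  91 100 128 148 172 159 135 145 220 221 221
```

The side image shows the pad dark at (352,264), which is tube height, and the bar nearly level, so the clamp is almost shut. I'll keep pressing to the stop.

>>> drive_tool:
  motion:
    - [[0,0,1],[0,0,0]]
    - [[0,0,1],[0,0,0]]
    - [[0,0,0],[0,0,0]]

```text
time_s: 13.75
position: [0.4281, -0.0352, 0.0815]
tcp_rot: [[0.962, 0.07, 0.263], [0.068, -0.998, 0.015], [0.263, 0.003, -0.965]]
force: [-1.4, -0.2, 2.6]
opening: 0.007
grasp_force: 1.4
```

>>> drive_tool:
  motion:
    - [[0,0,1],[0,0,0]]
    - [[0,0,0],[0,0,0]]

```text
time_s: 13.95
position: [0.4282, -0.0352, 0.0809]
tcp_rot: [[0.962, 0.07, 0.263], [0.069, -0.998, 0.015], [0.264, 0.004, -0.965]]
force: [-3.6, -0.9, 10.0]
opening: 0.006
grasp_force: 5.0
```

>>> drive_tool:
  motion:
    - [[0,0,1],[0,0,0]]
    - [[0,0,0],[0,0,0]]
    - [[0,0,0],[0,0,0]]

```text
time_s: 14.25
position: [0.4282, -0.0352, 0.0805]
tcp_rot: [[0.962, 0.07, 0.264], [0.069, -0.998, 0.014], [0.264, 0.004, -0.964]]
force: [-6.3, -1.6, 19.7]
opening: 0.002
grasp_force: 9.0
```

The stop is firm: 20 N on the fingers and no further travel. Withdrawing straight out of the window.

>>> drive_tool:
  motion:
    - [[0,0,-5],[0,0,0]]
    - [[0,0,-20],[0,0,0]]
    - [[0,0,-30],[0,0,0]]
    - [[0,0,-40],[0,0,0]]
    - [[0,0,-40],[0,0,0]]

```text
time_s: 14.75
position: [0.3922, -0.0371, 0.2107]
tcp_rot: [[0.963, 0.07, 0.261], [0.068, -0.998, 0.015], [0.262, 0.003, -0.965]]
force: [0.7, -0.7, 0.2]
opening: 0.006
grasp_force: 0.0
```

```bash
python3 -c "
from h import *
s=read_state();print(s['time_s'],s['position'],s['force'])
g=cv2.cvtColor(capture('side'),cv2.COLOR_RGB2GRAY)
for r in range(248,292,4):print(r,' '.join('%3d'%x for x in g[r,312:380:3]))
print(proj(cam('side'),jigw(J,[[.115,0,.054],[.115,.07,.054]])))
C=cam('wrist',s);im=capture('wrist');gw=cv2.cvtColor(im,cv2.COLOR_RGB2GRAY)
for y in np.arange(-.1,-.079,.002):
    u,v=proj(C,jigw(J,[.115,y,.054]))[0].round().astype(int);print((u,v) if not(0<=v<480) else gw[v,u],end=' ')
"
```

```text
14.75 [ 0.3922166  -0.03713443  0.21070812] [ 0.73878982 -0.70846455  0.16772939]
248 147 174 227 226 124 147 172 171 171 152 147 147 143 205 212 179 227 133 133 133 135 134 135
252 172 137 211 213 202 155 170 171 168 180 232 220 206 187 156 194 225 210 130 134 133 135 134
256 164 141 115 153 207 164 172 158 160 165 184 175 198 191 160 183 226 226 185 132 134 133 135
260 116 160 149 153 159 171 172 158 157 160 160 159 162 149 147 158 223 224 225 160 135 134 134
264 141 160 168 159 155 181 139 152 148 139 131 152 155  75  83 202 151 224 223 223 139 134 133
268 124 163 162 156 149 170 212 147 152 106 132 127 162 180 149 180 207 222 222 223 213 132 134
272 124 150 161 161 162 134 202 225 225  90 100 132 133 226 224 223 223 222 221 221 221 199 134
276 139 150 150 147  97 128 140 224 224 165 105 120 128 166 226 224 222 222 221 221 221 222 176
280 139 143 137 111 100  96  95 222 223 224 187 200 142 128 207 222 223 222 220 168 222 220 222
284 106  96  95  96  95  96  96 147 164 183 219 217 111 135 131 222 222 222 223 207 223 225 224
288 123 132 142 144 147 146 150 164 149 184 203 195  91  99 129 147 172 158 135 145 220 220 220
[[351.51669191 262.80697128]
 [342.8817493  246.5595648 ]]
216 221 216 214 222 217 219 220 220 221 220
```

```bash
python3 -c "
from rig import hand_in
print(hand_in())"
```

```text
the job is handed in; nothing more can be done
None
```

I pushed the tube tight against the flange, pressed the clamp's grip down to its stop and withdrew through the window. I handed the job in at about 15 s; the hand-in returned no verdict. On the first push the fingertips passed over the tube, so I lowered the tool and pushed again.

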